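# Clamp a panel-painting fragment in the bench press

## Robot

A 6-joint arm with a two-finger parallel gripper is mounted at the origin on the work surface. World frame = base frame: x ahead of the robot, y to its left, z up, the work surface at z = 0. Lengths are in m, angles in rad, forces in N, time in s.
With the tool pointing down it reaches from about 0.35 to 0.85 m from the base axis. Payload 8.1 kg.
Tool frame: the origin (TCP) lies at the very end of the fingers, on their centre line; the grasp point (between the pads) lies 19 mm behind it; z points along the fingers, y is the direction in which the jaws open and shut (so a half turn about z gives the same grasp; the last joint's range is limited). The gripper opens to 93 mm and grips with 3 to 60 N. Pads are 15 mm wide; open, the fingers measure 128 mm over their backs; the gripper's body (75 mm by 188 mm) begins 65 mm behind the grasp point.
Start: joints at [1.057, 0.13, 1.488, -0, 1.523, -0.085], TCP at [0.249, 0.546, 0.219] pointing down, gripper open.
Joint ranges: [-2.96, 2.96], [-0.89, 2.26], [0.02, 2.5], [-1.34, 4.48], [0, 2.73], [-2.66, 2.66]. Speed limits (rad/s): [2.39, 2.39, 2.79, 3.14, 3.14, 3.14].

## Interface

Orientations are given as a rotation vector (axis times angle).
In Python, from plant import * gives the robot as it stands.
- The arm moves only by the tool apply_moves, never from a script. Its argument "commands" is one flat list of numbers, 7 for each row, row after row: the shift along the world's x, y, z in cm, then the turn, a rotation vector about the world's x, y, z in rad, then the finger opening in cm, from 0 to 9.3. A call has 1 to 8 rows; each row shifts and turns the pose as measured when the row begins; what a row does not reach is not made up. A row lasts 1/8 s, in which the tool goes at most 62.5 mm and 10.7 degrees, less where a joint would pass 70% of its speed; a pose out of reach is approached as far as the arm can. A call with a gripper value outside its range is refused whole. The fingers move at their own pace and stop on an object; "squeeze" is the grip in N (left out, the last holds). Time passes only in rows, so rows that do not move let the fingers close. It gives the time, the measured TCP pose, the force and the opening at its end, in the units of the state.
- read_state(): the state, without advancing time (a new reading comes with each control period).
- read_camera(name): name is "scene" or "side" or "wrist"; returns (picture, depth): 480x640x3 uint8, blue, green, red; 480x640 float32, m along the optical axis (not along the pixel's ray), 0 where there is no reading.
- camera_model(name): a dict with "intrinsics" (3x3 intrinsics, pixels), "R" (3x3) and "t" (3): a world point X has camera coordinates R X + t. Camera axes: x right, y down, z forward; pixel columns grow to the right and rows downward; lengths in m; the calibration is good to about 2 mm. A picture is of the moment at which its call begins: read the wrist's pose just before it. camera_model takes no time and is no camera call; for the wrist camera it gives the pose at the moment of the call.
- close_job(): hands the job in, once; it reports no verdict.
Trained networks look in the newest picture that a camera, given by its name, has taken for a name from the list of things; names that differ only in an ending like _2 or _b are one class to them, and where a whole thing is asked for, a point or a joint stands for the part that bears it (a point fixed in the world has none). Each returns a list of dicts, best first, with "conf" (0 to 1); they miss things now and then, are a little off and sometimes report something else, mostly with a low value. They report only what shows in the picture. A call takes as long as a camera call. They do not tell look-alikes from the thing itself.
- find_in(query, camera): "point" ([x, y, z] in m, in the coordinates of the camera as it stood for that picture, good to about 4 mm: the middle of the surface that is visible of it).
- cut_out(query, camera): "mask" (480x640 bool, what is visible of it).
- spot_point(query, camera): "point" ([x, y, z] in m, in the coordinates of the camera as it stood for that picture, good to about 4 mm: a listed point, or the origin of a listed thing).
The state is a dict: "t": time; "q": joint angles; "dq": joint speeds; "joint_torque": joint torques, N m; "tool_pos": TCP position; "orientation": TCP orientation; "force": force on the tool from outside, world axes, zero at the start; "wrist_torque": the same for the moment, N m; "opening": finger opening in m.
Only numpy, scipy, OpenCV 4.12 (cv2) and the standard library are available. Lean on these libraries where they do the work, as an engineer would, in place of code of your own. Each camera call takes 0.05 s, during which the arm holds its last target. There are 200 camera calls.

## Task

Push the wooden carrier with the painted fragment fully home against the blue end stop of the little press. Then reach into the yellow guard collar and turn the black knob clockwise, by feel, until the red pad holds the painting down with about 10 newtons (never more than 20), and let go with the carrier still home. Do not lean on the collar, and leave the bottles and the jar where they stand.

Things in the scene. Friction and masses are not known exactly. Their poses are not given: they have to be found in the camera images.
- press: Fixed grey bench press; place and yaw vary. Origin on the table under the knob's axis; x = the way the carrier slides home, z up. Base plate 260 x 140 mm, top at z = 10 mm. Two side rails guide the carrier (2 mm play each side). Blue end stop's face at x = +75 mm. A bridge (100 mm in x, 172 mm in y, from z = 95 to 110 mm) on two columns spans the rails.
- bridge: Fixed bridge of the press with all it carries (knob, stem, pad). Origin on its top face on the knob's axis, 110 mm above the table; axes as the press. Under it hangs a steel stem with a red sprung pad, 36 mm across. The stem was set by hand to an unknown length: at the start the pad hangs 4 to 16 mm above the painting.
- guard: Yellow round guard collar around the knob, fixed on the bridge: inside diameter 84 mm, wall 5 mm, rim 152 mm above the table (42 mm above the bridge). Origin at its centre on the bridge's top. Fingers go down inside it, pre-closed to about 35 mm; 15 N on it is too much.
- knob_grip (a point): On the knob's vertical axis at grip height, 137 mm above the table. The knob is a black bar 44 mm long (this point's x), 16 mm thick (y), from 4 to 40 mm above the bridge's top, just under the collar's rim, with a white mark at its -x end; clear below but for a thin hub. The point turns with it. Grip with about 60 N or more, or it slips.
- knob (a joint): Knob angle, rad: 0 at the start, grows clockwise from above, ends at 2.6; stays where left. Lowers the pad 10 mm per rad; touch after 0.4 to 1.6 rad, so re-grip if need be. Free turning takes 0.22 N m; after touch 0.1 rad adds 3 N of pad force (3 N/mm), and 1 N adds 0.010 N m counter-clockwise on the tool. At a stop friction may read as +-0.22: judge the change since free turning.
- carrier_grip (a point): In the carrier's upright wooden grip block, 15 mm below its top, mid-width. Block 18 mm long (x), 30 mm wide (y), 42 mm high above the board. Axes as the carrier, x towards the end stop. 49 mm above the table; at x = -132 mm in the press's frame when home; starts 25 to 50 mm short of that.
- carrier: Loose wooden board 220 x 100 x 12 mm between the rails, 0.3 to 0.6 kg in all, with the painted fragment (110 x 80 x 10 mm, top 32 mm above the table) fixed on it and the grip block at its near end. Origin at its underside under the painting's middle, 75 mm behind its front edge; below the knob's axis when home.
- amber_bottle: Loose brown glass bottle, 32 mm across, 75 mm high, a bystander; origin under its middle.
- white_bottle: Loose white bottle, 36 mm across, 95 mm high, a bystander; origin under its middle.
- swab_jar: Loose empty glass jar, 48 mm across, 60 mm high, a bystander; origin under its middle.
Mind the look-alikes: they are no part of the job. What is shaped like the carrier but purple is not meant.

How it is judged:
On the way, in this order (a step that is already met when the one before it is completed fails the run):
1. the carrier is home against the end stop (within 2.5 mm) while the pad does not yet press on it (x of carrier in the frame of press above -0.0025 m and contact force between bridge and carrier below 0.5 N), for 0.2 s.
2. the pad presses the painting with 5 N or more (contact force between bridge and carrier above 5 N), for 0.2 s.
At the end, for the whole second after the job is handed in: The carrier rests within 2.5 mm of the end stop and the pad holds the painting down with 5 to 15 N, the knob let go (x of carrier in the frame of press above -0.0025 m and contact force between bridge and carrier between 5 and 15 N and linear speed of carrier below 0.01 m/s); the robot touches nothing.
It fails at once if the pad presses the painting with more than 20 N (contact force between bridge and carrier above 20 N).
It fails at once if the robot presses on the guard collar with more than 15 N (contact force between any of the fingers, the arm and guard above 15 N).
It fails at once if a bottle or the jar is moved by more than 20 mm (distance of any of amber_bottle, white_bottle, swab_jar from where it was at the start of the episode above 0.02 m).
It fails at once if a bottle or the jar is tipped over (angle between any of amber_bottle, white_bottle, swab_jar's own z axis and vertical above 0.5 rad).
It also fails if it takes over 72 s, if anything falls off the work surface, if the arm or the gripper's body presses on something with over 40 N, if the wrist force passes 120 N, or if a joint passes its speed limit or range.

## Working session

There is one attempt and no reset: what is moved stays moved. The work goes in short steps, Python scripts to look and compute and a tool call to move; the robot and the scene stay as the last step left them, time stands still between calls to the robot, and variables do not carry over. Pictures are saved under pics/ and viewed, about 8 in all and at most 12, crops included, and the job is handed in when it is done.

Besides the shell and the picture viewer there is one more tool, called as name(argument=value, ...) on one line, values as JSON. apply_moves: Moves the arm, as the interface text tells. Its arguments: {"type":"object","properties":{"commands":{"type":"array"},"squeeze":{"type":"number"}},"required":["commands"]}

```bash
mkdir -p pics; cat > h.py <<'E'
from plant import *
import numpy as np, cv2
def w(cam,p):
    m=camera_model(cam); return np.array(m["R"]).T@(np.array(p)-np.array(m["t"]))
E
python3 - <<'E'
from h import *
np.set_printoptions(precision=4,suppress=True)
for c in ["scene","side"]:
    im,d=read_camera(c); cv2.imwrite(f"pics/{c}0.png",im); np.save(f"pics/{c}0.npy",d)
    m=camera_model(c)
    for q in ["press","guard","knob_grip","carrier_grip","carrier","amber_bottle","white_bottle","swab_jar"]:
        for r in spot_point(q,c)[:3]:
            p=np.array(r["point"]);uv=np.array(m["intrinsics"])@p;uv=uv[:2]/uv[2]
            print(c,q,round(r["conf"],2),w(c,p),uv.round())
s=read_state(); print({k:s[k] for k in("t","tool_pos","orientation","force","wrist_torque","opening")})
E
```

```text
scene press 0.93 [0.6249 0.1312 0.0011] [372. 285.]
scene guard 0.72 [0.6249 0.1282 0.1081] [375. 237.]
scene guard 0.71 [0.6299 0.125  0.1125] [376. 237.]
scene knob_grip 0.95 [0.6215 0.1231 0.137 ] [372. 222.]
scene carrier_grip 0.85 [ 0.2581 -0.1219  0.0379] [124. 242.]
scene carrier_grip 0.62 [0.4607 0.194  0.0516] [328. 208.]
scene carrier 0.88 [ 0.3854 -0.0805 -0.0031] [188. 282.]
scene carrier 0.58 [0.5876 0.1407 0.01  ] [359. 269.]
scene amber_bottle 0.79 [ 0.5898 -0.0351  0.0039] [286. 326.]
scene white_bottle 0.81 [ 0.7489  0.2711 -0.0018] [478. 281.]
scene white_bottle 0.7 [ 0.5919 -0.0369  0.0037] [287. 328.]
scene swab_jar 0.83 [0.6788 0.3113 0.0007] [456. 251.]
side press 0.65 [0.6284 0.1262 0.0021] [273. 297.]
side guard 0.71 [0.621  0.1253 0.1101] [275. 251.]
side guard 0.6 [0.465  0.19   0.0501] [365. 325.]
side knob_grip 0.79 [0.6249 0.1304 0.136 ] [271. 241.]
side carrier_grip 0.73 [ 0.2596 -0.1204  0.0352] [497. 222.]
side carrier_grip 0.71 [0.4666 0.1904 0.048 ] [364. 326.]
side carrier 0.71 [ 0.3869 -0.0821 -0.0116] [424. 243.]
side carrier 0.61 [0.5871 0.1452 0.0129] [294. 305.]
side amber_bottle 0.51 [ 0.5911 -0.0334 -0.0018] [315. 239.]
side white_bottle 0.6 [0.7471 0.2665 0.0013] [174. 351.]
side swab_jar 0.57 [0.6805 0.3087 0.0007] [205. 383.]
{'t': 0.9, 'tool_pos': array([0.2495, 0.5457, 0.2187]), 'orientation': array([0.6684, 3.0697, 0.0001]), 'force': array([-0.4592, -0.1967,  0.2438]), 'wrist_torque': array([-0.0599,  0.0346,  0.0035]), 'opening': 0.09337418451776351}
```

```bash
python3 - <<'E'
import cv2,numpy as np
a=cv2.imread("pics/scene0.png"); cv2.imwrite("pics/a.png",cv2.resize(a[130:400,80:520],None,fx=1.8,fy=1.8))
E
```

```text
(no output)
```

View pics/a.png

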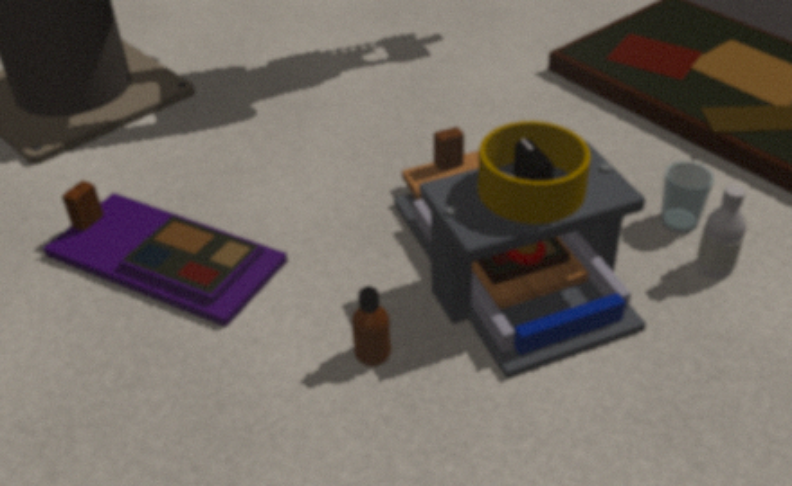

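The wooden carrier sits in the press, with its grip block at scene pixel (329,212). The purple look-alike, with its block at (124,242), lies on the table and isn't meant. Next I'll move in for a wrist view.

apply_moves(commands=[3.1,-4.3,1,0,0,0,0,3.1,-4.3,1,0,0,0,0,3.1,-4.3,1,0,0,0,0,3.1,-4.3,1,0,0,0,0,3.1,-4.3,1,0,0,0,0,3.1,-4.3,1,0,0,0,0,3.1,-4.3,1,0,0,0,0,3.1,-4.3,1,0,0,0,0], squeeze=60)

```text
t: 1.9
tool_pos: [0.5006, 0.1929, 0.3005]
orientation: [0.657, 3.071, 0.001]
force: [0.6, 0.2, 0.3]
opening: 0.0177
```

```bash
python3 - <<'E'
from h import *
np.set_printoptions(precision=4,suppress=True)
c="wrist"; s=read_state(); im,d=read_camera(c); cv2.imwrite(f"pics/w1.png",im); np.save("pics/w1.npy",d)
m=camera_model(c)
np.savez("pics/w1m.npz",K=m["intrinsics"],R=m["R"],t=m["t"])
for q in ["press","guard","knob_grip","carrier_grip","carrier"]:
    for r in spot_point(q,c)[:2]:
        p=np.array(r["point"]);uv=np.array(m["intrinsics"])@p;uv=uv[:2]/uv[2]
        print(q,round(r["conf"],2),w(c,p),uv.round())
print({k:s[k] for k in("t","tool_pos","orientation","force","wrist_torque","opening","q")})
E
```

```text
press 0.85 [0.6238 0.1225 0.0011] [305. 300.]
press 0.56 [ 0.6836  0.3055 -0.0013] [465. 283.]
knob_grip 0.72 [0.623  0.1268 0.1336] [303. 366.]
carrier_grip 0.81 [0.4619 0.1983 0.0473] [302. 160.]
carrier 0.89 [0.5813 0.1447 0.0085] [304. 270.]
carrier 0.8 [ 0.3838 -0.076  -0.0034] [ 52. 192.]
{'t': 1.9, 'tool_pos': array([0.5006, 0.1929, 0.3005]), 'orientation': array([0.6567, 3.0711, 0.0007]), 'force': array([0.5766, 0.176 , 0.3489]), 'wrist_torque': array([-0.0013,  0.0302,  0.0193]), 'opening': 0.017678371911033136, 'q': array([ 0.2723, -0.0628,  1.538 , -0.0001,  1.6652, -0.8771])}
```

View pics/w1.png

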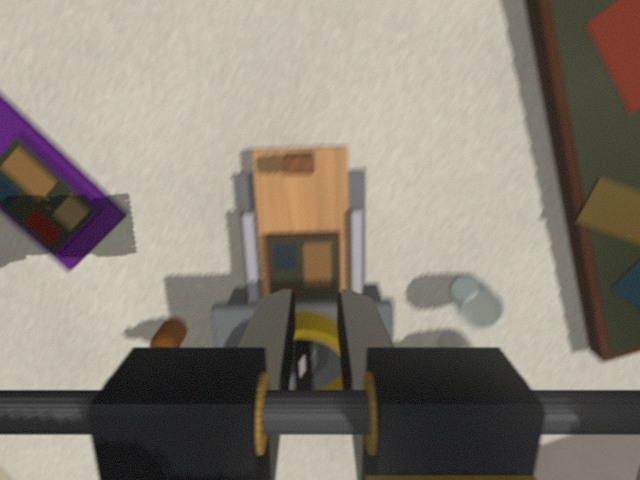

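The wrist picture shows the wooden carrier at (300,220), its block at (300,162), and the knob inside the yellow collar at (303,366). Next I'll measure yaw and the block face from masks and depth.

```bash
python3 - <<'E'
from h import *
np.set_printoptions(precision=4,suppress=True)
def cloud(im,d,m):
    K=np.array(m["K"] if "K" in m else m["intrinsics"]);v,u=np.mgrid[:480,:640]
    P=np.stack([(u-K[0,2])/K[0,0]*d,(v-K[1,2])/K[1,1]*d,d],-1)
    return (P-np.array(m["t"]))@np.array(m["R"])
for c in ["scene","side","wrist"]:
    f={"scene":"scene0","side":"side0","wrist":"w1"}[c]
    im=cv2.imread(f"pics/{f}.png");d=np.load(f"pics/{f}.npy");m=np.load("pics/w1m.npz") if c=="wrist" else camera_model(c)
    X=cloud(im,d,m);hsv=cv2.cvtColor(im,cv2.COLOR_BGR2HSV)
    near=(np.hypot(X[...,0]-.6235,X[...,1]-.127)<.15)&(d>0)
    # bridge top: z~.11 grey
    b=near&(abs(X[...,2]-.110)<.004)&(hsv[...,1]<80)
    if b.sum()>50: print(c,"bridge",b.sum(),cv2.minAreaRect((X[b][:,:2]*1000).astype(np.float32)))
    g=near&(X[...,2]>.146)&(X[...,2]<.158)&(hsv[...,1]>120)
    P=X[g][:,:2]
    if len(P)>20:
        A=np.c_[2*P,np.ones(len(P))];s=np.linalg.lstsq(A,(P**2).sum(1),rcond=None)[0];print(c,"rim",len(P),s[:2],np.sqrt(s[2]+s[0]**2+s[1]**2))
    k=near&(X[...,2]>.142)&(X[...,2]<.158)&(hsv[...,1]<90)&(np.hypot(X[...,0]-.6235,X[...,1]-.127)<.035)
    if k.sum()>10: print(c,"knob",k.sum(),cv2.minAreaRect((X[k][:,:2]*1000).astype(np.float32)))
    bb=(np.hypot(X[...,0]-.4625,X[...,1]-.195)<.05)&(abs(X[...,2]-.022)<.005)&(d>0)
    if c=="wrist":
        board=(abs(X[...,2]-.022)<.004)&(hsv[...,1]>60)&(X[...,0]<.56)&(X[...,0]>.4)&(X[...,1]>.08)&(X[...,1]<.27)
        print("board",cv2.minAreaRect((X[board][:,:2]*1000).astype(np.float32)))
    t=(np.hypot(X[...,0]-.4625,X[...,1]-.195)<.04)&(abs(X[...,2]-.064)<.005)
    if t.sum()>10: print(c,"blocktop",t.sum(),cv2.minAreaRect((X[t][:,:2]*1000).astype(np.float32)))
E
```

```text
scene bridge 2355 ((626.8402099609375, 126.49694061279297), (172.81277465820312, 101.75849914550781), 66.59266662597656)
scene rim 713 [0.6262 0.126 ] 0.04389155903758699
scene knob 205 ((625.9126586914062, 125.61136627197266), (14.725322723388672, 43.72731018066406), 69.8134765625)
scene blocktop 110 ((465.9167785644531, 193.69955444335938), (29.996118545532227, 18.829200744628906), 69.10344696044922)
side bridge 2439 ((626.40576171875, 127.99415588378906), (172.63380432128906, 101.61883544921875), 67.86067199707031)
side rim 676 [0.6245 0.1296] 0.041434298024703005
side knob 126 ((625.0557861328125, 128.88507080078125), (15.693119049072266, 40.304718017578125), 70.0650634765625)
side blocktop 195 ((465.97918701171875, 194.3101348876953), (31.675870895385742, 19.13206672668457), 70.39541625976562)
wrist bridge 3416 ((623.1351928710938, 123.27752685546875), (172.11614990234375, 92.65367889404297), 67.43865966796875)
wrist rim 388 [0.6028 0.1409] 0.017030558605617654
wrist knob 742 ((624.6063232421875, 122.83212280273438), (16.072166442871094, 40.27859878540039), 67.28811645507812)
board ((517.5971069335938, 165.7942657470703), (101.86043548583984, 132.12657165527344), 67.48976135253906)
wrist blocktop 592 ((466.9195556640625, 188.4096221923828), (29.51786994934082, 17.906002044677734), 65.93785095214844)
```

apply_moves(commands=[-5.5,1.1,-2,0,0,0.028,0,-1.2,0.3,-5,0,0,0,0,0,0,-5,0,0,0,0,0,0,-5,0,0,0,0,0,0,-5,0,0,0,0,0,0,-3,0,0,0,0,0,0,-1,0,0,0,0,0,0,0,0,0,0,0])

```text
t: 3.2
tool_pos: [0.4214, 0.2192, 0.0314]
orientation: [-0.583, -3.085, -0.003]
force: [0.7, 0.5, 1.2]
opening: 0.0006
```

apply_moves(commands=[-0.27,-0.63,0,0,0,-0.015,0,1.1,-0.46,0,0,0,0,0,0.92,-0.38,0,0,0,0,0,0.65,-0.27,0,0,0,0,0,0.65,-0.27,0,0,0,0,0,0.65,-0.27,0,0,0,0,0,0.55,-0.23,0,0,0,0,0,0,0,0,0,0,0,0])

```text
t: 4.2
tool_pos: [0.4703, 0.1938, 0.0361]
orientation: [0.608, 3.078, 0.01]
force: [0.9, -1.0, -0.2]
opening: 0.0008
```

apply_moves(commands=[0.4,-0.2,-0.2,0,0,0,0,0.4,-0.18,0,0,0,0,0,0.37,-0.15,0,0,0,0,0,0.28,-0.11,0,0,0,0,0,0,0,0,0,0,0,0])

```text
t: 4.82
tool_pos: [0.4852, 0.1872, 0.0338]
orientation: [0.607, 3.079, 0.009]
force: [-0.1, 0.4, 0.8]
opening: 0.0004
```

```bash
python3 - <<'E'
from h import *
s=read_state();print(s["force"],s["tool_pos"])
E
```

```text
[-0.11757922  0.38903287  0.77286532] [0.48517952 0.18715369 0.03376673]
```

apply_moves(commands=[0.28,-0.11,0,0,0,0,0,0.18,-0.08,0,0,0,0,0])

```text
t: 5.08
tool_pos: [0.4859, 0.1868, 0.0337]
orientation: [-0.606, -3.077, -0.01]
force: [-13.7, 5.4, 11.5]
opening: 0.0006
```

apply_moves(commands=[0.18,-0.08,0,0,0,0,0])

```text
t: 5.2
tool_pos: [0.4859, 0.1868, 0.0337]
orientation: [-0.605, -3.073, -0.01]
force: [-12.3, 3.6, 11.3]
opening: 0.0002
```

apply_moves(commands=[0.18,-0.08,0,0,0,0,0])

```text
t: 5.32
tool_pos: [0.4858, 0.1868, 0.0338]
orientation: [-0.603, -3.069, -0.01]
force: [-12.6, 3.6, 9.7]
opening: 0.0007
```

apply_moves(commands=[0.5,-0.2,0,0,0,0,0,0.5,-0.2,0,0,0,0,0])

```text
t: 5.58
tool_pos: [0.4853, 0.1869, 0.0338]
orientation: [-0.597, -3.048, -0.011]
force: [-32.1, 9.6, 25.1]
opening: 0.0006
```

```bash
cat >> h.py <<'E'
def cloud(d,m):
    K=np.array(m["intrinsics"]);v,u=np.mgrid[:480,:640]
    P=np.stack([(u-K[0,2])/K[0,0]*d,(v-K[1,2])/K[1,1]*d,d],-1)
    return (P-np.array(m["t"]))@np.array(m["R"])
E
python3 - <<'E'
from h import *
print(read_state()["force"])
for c in ["scene","side"]:
    im,d=read_camera(c); cv2.imwrite(f"pics/{c}1.png",im); np.save(f"pics/{c}1.npy",d)
    for q in ["carrier_grip","carrier"]:
        for r in spot_point(q,c)[:3]: print(c,q,round(r["conf"],2),w(c,r["point"]).round(4))
a=cv2.imread("pics/scene1.png")[180:360,280:460]; b=cv2.imread("pics/side1.png")[220:400,220:420]
cv2.imwrite("pics/c1.png",np.hstack([cv2.resize(a,(400,400),interpolation=3),cv2.resize(b,(400,400))]))
E
```

```text
[-32.11205521   9.60526456  25.10396819]
scene carrier_grip 0.95 [ 0.2574 -0.1192  0.0364]
scene carrier_grip 0.94 [0.5016 0.1773 0.0493]
scene carrier 0.93 [ 0.3876 -0.0804 -0.0022]
scene carrier 0.92 [0.624  0.1279 0.0055]
side carrier_grip 0.56 [ 0.259  -0.1177  0.0344]
side carrier 0.86 [0.6238 0.1249 0.0091]
side carrier 0.66 [ 0.3865 -0.0792 -0.0055]
```

View pics/c1.png

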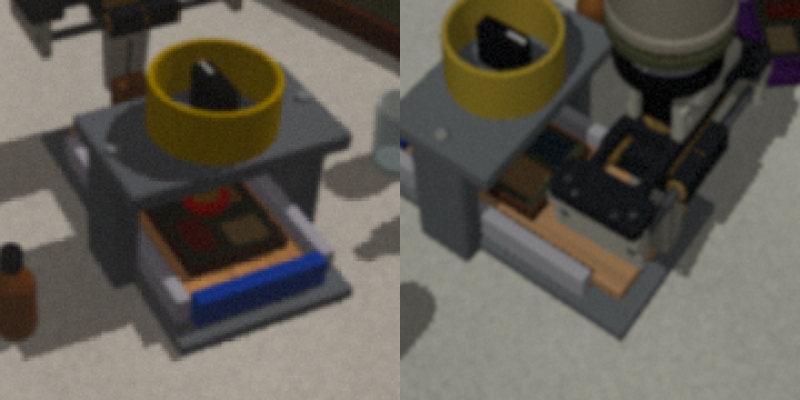

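The carrier board now touches the blue stop (left crop, board edge at (240,290)), so it's home. I'll back off and rise.

apply_moves(commands=[-0.5,0.2,0,0,0,0,0,-1.8,0.75,0,0,0,0,0,-1.8,0.75,2,0,0,0,0,0,0,5.5,0,0,0,0,0,0,5.5,0,0,0,0,0,0,5.5,0,0,0,3.5,3,-1.2,4,0,0,0,3.5,0,0,0,0,0,0,3.5])

```text
t: 6.88
tool_pos: [0.4734, 0.1906, 0.2659]
orientation: [-0.597, -3.055, -0.009]
force: [0.7, 0.7, 0.9]
opening: 0.0258
```

```bash
python3 - <<'E'
from h import *
from scipy.spatial.transform import Rotation as R
np.set_printoptions(precision=4,suppress=True)
s=read_state()
A=R.from_rotvec(s["orientation"]); Y=np.deg2rad(67.5); y=np.array([np.cos(Y),np.sin(Y),0]);z=np.array([0,0,-1.]);x=np.cross(y,z)
T=R.from_matrix(np.c_[x,y,z]); print("turn",(T*A.inv()).as_rotvec(), (T*R.from_euler('z',np.pi)*A.inv()).as_rotvec())
print({k:s[k] for k in("t","tool_pos","force","wrist_torque","opening","q")})
E
```

```text
turn [-0.0113 -0.0274 -0.0068] [ 0.0429 -0.0178  3.1344]
{'t': 6.875, 'tool_pos': array([0.4734, 0.1906, 0.2659]), 'force': array([0.7379, 0.6546, 0.9196]), 'wrist_torque': array([-0.0363, -0.0042,  0.0655]), 'opening': 0.025847595657221997, 'q': array([ 0.2688, -0.107 ,  1.6421,  0.0181,  1.6298, -0.9153])}
```

apply_moves(commands=[4.5,-1.8,1,-0.011,-0.027,-0.007,3.5,4.5,-1.9,0,0,0,0,3.5,4.5,-1.9,0,0,0,0,3.5,4.5,-1.9,0,0,0,0,3.5,0,0,0,0,0,0,3.5,0,0,0,0,0,0,3.5])

```text
t: 7.62
tool_pos: [0.6551, 0.1134, 0.2665]
orientation: [-0.612, -3.073, 0.005]
force: [0.0, 0.2, 0.9]
opening: 0.0348
```

```bash
cat > look.py <<'E'
from h import *
import sys
from scipy.spatial.transform import Rotation as R
np.set_printoptions(precision=4,suppress=True)
f=sys.argv[1]
s=read_state();m=camera_model("wrist"); im,d=read_camera("wrist"); cv2.imwrite(f"pics/{f}.png",im)
A=R.from_rotvec(s["orientation"]); Y=np.deg2rad(67.5); y=np.array([np.cos(Y),np.sin(Y),0]);z=np.array([0,0,-1.]);x=np.cross(y,z)
T=R.from_matrix(np.c_[x,y,z]); print("turn",(T*A.inv()).as_rotvec())
print({k:s[k] for k in("t","tool_pos","force","wrist_torque","opening","q")})
X=cloud(d,m);hsv=cv2.cvtColor(im,cv2.COLOR_BGR2HSV)
r=np.hypot(X[...,0]-.626,X[...,1]-.127);near=(r<.15)&(d>0)
b=near&(abs(X[...,2]-.110)<.004)&(hsv[...,1]<80)
if b.sum()>50: print("bridge",b.sum(),cv2.minAreaRect((X[b][:,:2]*1000).astype(np.float32)))
P=X[near&(X[...,2]>.146)&(X[...,2]<.158)&(hsv[...,1]>120)][:,:2]
if len(P)>20:
    q=np.linalg.lstsq(np.c_[2*P,np.ones(len(P))],(P**2).sum(1),rcond=None)[0];print("rim",len(P),q[:2],np.sqrt(q[2]+q[0]**2+q[1]**2))
k=(r<.035)&(X[...,2]>.144)&(X[...,2]<.156)&(hsv[...,1]<90)
if k.sum()>10: print("knob",k.sum(),cv2.minAreaRect((X[k][:,:2]*1000).astype(np.float32)))
for r in spot_point("knob_grip","wrist")[:1]: print(r["conf"],w("wrist",r["point"]))
E
python3 look.py w2
```

```text
turn [ 0.0014 -0.0085  0.0002]
{'t': 7.625, 'tool_pos': array([0.6551, 0.1134, 0.2665]), 'force': array([0.0235, 0.2172, 0.8752]), 'wrist_torque': array([-0.0091,  0.0045, -0.0205]), 'opening': 0.0348248906604582, 'q': array([ 0.0947,  0.3024,  1.2051, -0.0006,  1.6427, -1.0833])}
bridge 22163 ((623.6033935546875, 128.05844116210938), (172.08485412597656, 99.38043212890625), 67.45225524902344)
rim 3255 [0.623  0.1283] 0.043845027118240835
knob 1496 ((623.4881591796875, 128.25668334960938), (15.805124282836914, 43.78591537475586), 67.15042114257812)
0.58 [0.6238 0.1272 0.1325]
```

View pics/w2.png

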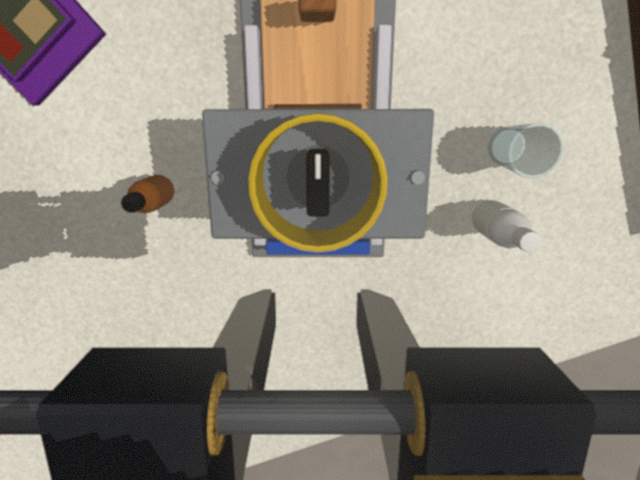

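The wrist picture shows the collar centred at (318,182) and the knob bar along the press x axis, with its white mark at (318,165). I'll move over the knob.

apply_moves(commands=[-2.2,1,-3,0.001,-0.008,-0.003,3.5,-0.4,0.2,-3,0,0,0,3.5,0,0,-1.5,0,0,0,3.5,0,0,0,0,0,0,3.5,0,0,0,0,0,0,3.5])

```text
t: 8.35
tool_pos: [0.6267, 0.1288, 0.1957]
orientation: [0.61, 3.074, 0.004]
force: [0.3, 0.4, 0.0]
opening: 0.0351
```

apply_moves(commands=[-0.25,-0.08,-1.5,0,0,0,3.5,0,0,-1.5,0,0,0,3.5,0,0,0,0,0,0,3.5,0,0,0,0,0,0,3.5])

```text
t: 8.85
tool_pos: [0.6252, 0.1277, 0.1653]
orientation: [0.61, 3.071, 0.005]
force: [0.1, -0.0, 0.1]
opening: 0.0352
```

```bash
python3 look.py w3
```

```text
turn [-0.001   0.0107 -0.0004]
{'t': 8.85, 'tool_pos': array([0.6252, 0.1277, 0.1653]), 'force': array([ 0.0667, -0.0458,  0.1449]), 'wrist_torque': array([0.0148, 0.0173, 0.0008]), 'opening': 0.03518937829658587, 'q': array([ 0.1213,  0.25  ,  1.4512, -0.0003,  1.4297, -1.0572])}
bridge 34832 ((623.1539306640625, 128.16941833496094), (172.41488647460938, 99.70157623291016), 67.63471984863281)
rim 5572 [0.6224 0.1286] 0.0436900280396912
knob 2790 ((622.64208984375, 128.4528045654297), (15.963335990905762, 42.92674255371094), 67.72684478759766)
0.94 [0.6242 0.1277 0.1329]
```

apply_moves(commands=[-0.18,0.06,-1,-0.001,0.01,0,3.5,0,0,-1,0,0,0,3.5,0,0,-1,0,0,0,3.5,0,0,-0.6,0,0,0,3.5,0,0,0,0,0,0,3.5])

```text
t: 9.57
tool_pos: [0.623, 0.1284, 0.1264]
orientation: [-0.612, -3.081, 0.0]
force: [-0.2, 1.0, 0.1]
opening: 0.0352
```

apply_moves(commands=[0,0,-0.5,0,0,0,3.5,0,0,-0.1,0,0,0,3.5,0,0,0,0,0,0,1.0,0,0,0,0,0,0,0.5,0,0,0,0,0,0,0.5,0,0,0,0,0,0,0.5,0,0,0,0,0,0,0.5], squeeze=60)

```text
t: 10.45
tool_pos: [0.6233, 0.1275, 0.1211]
orientation: [0.613, 3.081, -0.002]
force: [-0.7, -1.2, -0.9]
opening: 0.0155
```

```bash
cat > st.py <<'E'
from h import *
np.set_printoptions(precision=4,suppress=True)
s=read_state();o=s["orientation"];print(s["t"],s["tool_pos"],"F",s["force"],"M",s["wrist_torque"],"yaw_y",2*np.rad2deg(np.arctan2(o[1],o[0])%np.pi)-90,"open",s["opening"],"q6",s["q"][5])
E
python3 st.py
```

```text
10.45 [0.6233 0.1275 0.1211] F [-0.6527 -1.1568 -0.884 ] M [-0.136   0.1021  0.0715] yaw_y 67.50295745912297 open 0.015535849438294547 q6 -1.05603962252051
```

apply_moves(commands=[0,0,0,0,0,-0.1,0.5,0,0,0,0,0,-0.1,0.5])

```text
t: 10.7
tool_pos: [0.6233, 0.1276, 0.121]
orientation: [0.924, 3.002, -0.002]
force: [-1.0, -0.6, -0.3]
opening: 0.0155
```

```bash
python3 st.py
```

```text
10.7 [0.6233 0.1276 0.121 ] F [-1.0345 -0.6308 -0.3153] M [-0.2138  0.0332  0.2501] yaw_y 55.788461073936645 open 0.015540300817961289 q6 -0.8513678576152098
```

apply_moves(commands=[0,0,0,0,0,-0.1,0.5])

```text
t: 10.82
tool_pos: [0.6234, 0.1276, 0.1211]
orientation: [1.077, 2.951, -0.002]
force: [-0.1, -0.6, -0.4]
opening: 0.0154
```

```bash
python3 st.py
```

```text
10.825 [0.6234 0.1276 0.1211] F [-0.0891 -0.5962 -0.4358] M [-0.2198  0.0486  0.2249] yaw_y 49.879721847306854 open 0.015391896694637102 q6 -0.7481660979856839
```

apply_moves(commands=[0,0,0,0,0,-0.1,0.5])

```text
t: 10.95
tool_pos: [0.6234, 0.1277, 0.1211]
orientation: [1.228, 2.891, -0.002]
force: [-1.1, -2.2, -0.6]
opening: 0.0154
```

```bash
python3 st.py
```

```text
10.95 [0.6234 0.1277 0.1211] F [-1.0833 -2.1517 -0.5746] M [-0.2563  0.1023  0.2582] yaw_y 43.97680009146595 open 0.015428431079126625 q6 -0.6449999750287363
```

apply_moves(commands=[0,0,0,0,0,-0.1,0.5])

```text
t: 11.08
tool_pos: [0.6235, 0.1277, 0.1211]
orientation: [1.375, 2.824, -0.002]
force: [-0.5, -2.3, 0.3]
opening: 0.0155
```

```bash
python3 st.py
```

```text
11.075 [0.6235 0.1277 0.1211] F [-0.4676 -2.2763  0.2689] M [-0.2688  0.0866  0.1763] yaw_y 38.068109019066554 open 0.015494492590483888 q6 -0.5418211104917217
```

apply_moves(commands=[0,0,0,0,0,-0.1,0.5])

```text
t: 11.2
tool_pos: [0.6236, 0.1278, 0.1211]
orientation: [1.519, 2.749, -0.002]
force: [-0.7, -2.2, 0.2]
opening: 0.0158
```

```bash
python3 st.py
```

```text
11.2 [0.6236 0.1278 0.1211] F [-0.6951 -2.1792  0.2265] M [-0.2288  0.1007  0.2212] yaw_y 32.16182593248601 open 0.015782809277835305 q6 -0.4386013207018613
```

```bash
cat > av.py <<'E'
from h import *
v=[]
for i in range(5):
    s=read_state();v.append(s["wrist_torque"][2]);read_camera("side")
o=s["orientation"];print(s["t"],"Mz",np.round(v,3),np.mean(v).round(3),"turned",np.deg2rad(67.5-(2*np.rad2deg(np.arctan2(o[1],o[0])%np.pi)-90)).round(3),"q6",s["q"][5].round(3),s["opening"].round(4))
E
python3 av.py
```

```text
Traceback (most recent call last):
  File "av.py", line 5, in <module>
    o=s["orientation"];print(s["t"],"Mz",np.round(v,3),np.mean(v).round(3),"turned",np.deg2rad(67.5-(2*np.rad2deg(np.arctan2(o[1],o[0])%np.pi)-90)).round(3),"q6",s["q"][5].round(3),s["opening"].round(4))
                                                                                                                                                                                     ^^^^^^^^^^^^^^^^^^
AttributeError: 'float' object has no attribute 'round'
```

apply_moves(commands=[0,0,0,0,0,-0.1,0.5])

```text
t: 11.58
tool_pos: [0.6236, 0.1278, 0.1211]
orientation: [1.647, 2.674, -0.002]
force: [0.0, -1.2, -0.0]
opening: 0.0157
```

```bash
python3 av.py
```

```text
Traceback (most recent call last):
  File "av.py", line 5, in <module>
    o=s["orientation"];print(s["t"],"Mz",np.round(v,3),np.mean(v).round(3),"turned",np.deg2rad(67.5-(2*np.rad2deg(np.arctan2(o[1],o[0])%np.pi)-90)).round(3),"q6",s["q"][5].round(3),s["opening"].round(4))
                                                                                                                                                                                     ^^^^^^^^^^^^^^^^^^
AttributeError: 'float' object has no attribute 'round'
```

apply_moves(commands=[0,0,0,0,0,-0.1,0.5])

```text
t: 11.95
tool_pos: [0.6237, 0.1278, 0.121]
orientation: [1.774, 2.591, -0.001]
force: [1.2, -0.3, -1.9]
opening: 0.0156
```

```bash
python3 av.py
```

```text
Traceback (most recent call last):
  File "av.py", line 5, in <module>
    o=s["orientation"];print(s["t"],"Mz",np.round(v,3),np.mean(v).round(3),"turned",np.deg2rad(67.5-(2*np.rad2deg(np.arctan2(o[1],o[0])%np.pi)-90)).round(3),"q6",s["q"][5].round(3),s["opening"].round(4))
                                                                                                                                                                                     ^^^^^^^^^^^^^^^^^^
AttributeError: 'float' object has no attribute 'round'
```

```bash
sed -i 's/,"q6".*$/,"q6",s["q"][5],s["opening"])/' av.py; python3 av.py
```

```text
12.4 Mz [-0.129 -0.108 -0.052 -0.086 -0.074] -0.09 turned 0.808 q6 -0.24758833027122334 0.015449147219535643
```

apply_moves(commands=[0,0,0,0,0,-0.1,0.5])

```text
t: 12.58
tool_pos: [0.6238, 0.1279, 0.1211]
orientation: [1.903, 2.499, -0.001]
force: [1.1, -1.3, -2.0]
opening: 0.0157
```

```bash
python3 av.py
```

```text
12.775 Mz [ 0.386 -0.024 -0.1   -0.136 -0.175] -0.01 turned 0.906 q6 -0.14966396191553083 0.015529063472206835
```

apply_moves(commands=[0,0,0,0,0,-0.04,0.5])

```text
t: 12.95
tool_pos: [0.6238, 0.1278, 0.1211]
orientation: [1.947, 2.464, -0.001]
force: [0.8, -0.3, -0.2]
opening: 0.0158
```

```bash
python3 st.py
```

```text
12.95 [0.6238 0.1278 0.1211] F [ 0.8224 -0.2819 -0.2188] M [-0.182  -0.1382  0.4009] yaw_y 13.383340963001046 open 0.015751422967556158 q6 -0.11101852385305656
```

apply_moves(commands=[0,0,0,0,0,-0.04,0.5])

```text
t: 13.08
tool_pos: [0.6238, 0.1279, 0.1211]
orientation: [1.994, 2.426, -0.001]
force: [1.9, -2.0, -1.1]
opening: 0.0157
```

```bash
python3 st.py; python3 - <<'E'
from h import *
im,d=read_camera("scene");np.save("pics/scene2.npy",d);cv2.imwrite("pics/scene2.png",im)
a=im[240:330,320:440];b=cv2.imread("pics/scene1.png")[240:330,320:440]
cv2.imwrite("pics/c2.png",np.hstack([cv2.resize(b,(400,300),interpolation=cv2.INTER_CUBIC),cv2.resize(a,(400,300),interpolation=cv2.INTER_CUBIC)]))
E
```

```text
13.075 [0.6238 0.1279 0.1211] F [ 1.9372 -1.9767 -1.1289] M [-0.2522 -0.1521  0.3717] yaw_y 11.154518098924171 open 0.015683036189538004 q6 -0.07200904223167807
```

View pics/c2.png

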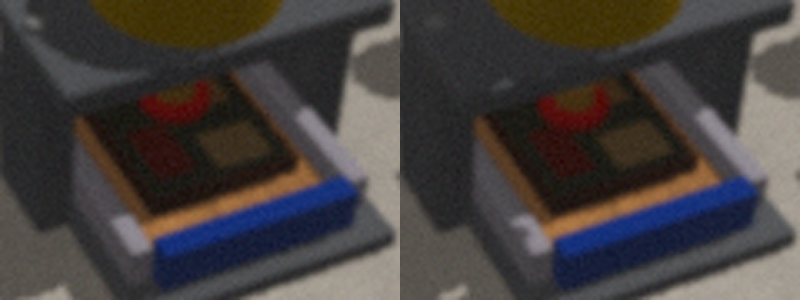

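The right crop shows the red pad a little lower than before, with its bottom at about y=131 against 123. I'll quantify the drop, which gives the touch angle.

```bash
python3 - <<'E'
from h import *
np.set_printoptions(precision=4,suppress=True)
m=camera_model("scene");K=np.array(m["intrinsics"]);Rm=np.array(m["R"]);t=np.array(m["t"])
for f in ["scene1","scene2"]:
    im=cv2.imread(f"pics/{f}.png").astype(int);d=np.load(f"pics/{f}.npy");X=cloud(d,m)
    sub=np.zeros((480,640),bool);sub[258:280,358:388]=1
    red=sub&(im[...,2]>70)&(im[...,2]>1.9*im[...,1])&(im[...,2]>1.9*im[...,0])&(np.hypot(X[...,0]-.6245,X[...,1]-.1275)<.03)
    v,u=np.nonzero(red);P=X[red]
    print(f,red.sum(),"v max/mean",v.max(),v.mean(),"u",u.min(),u.max(),"z pct",np.percentile(P[:,2],[5,25,50,75,95]))
    pt=(abs(X[...,2]-.032)<.006)&(np.hypot(X[...,0]-.66,X[...,1]-.112)<.02);print(" painting z",np.median(X[...,2][pt]))
    n=im[:,372-6:372+7,2].mean(1)-im[:,366:379,1].mean(1);print(" profile",n[258:280].round(0))
for z in [.032,.036,.040,.044]:
    p=Rm@np.array([.6245,.1275,z])+t;q=K@p;print(z,q[:2]/q[2])
E
```

```text
scene1 95 v max/mean 275 270.8421052631579 u 363 382 z pct [0.0428 0.0438 0.0446 0.0453 0.0461]
 painting z 0.0329402017732148
 profile [ 0.  0. -0. -1.  1.  0.  3.  7. 12. 17. 23. 31. 44. 58. 66. 67. 59. 50.
 35. 19.  9.  9.]
scene2 118 v max/mean 277 272.7118644067797 u 362 382 z pct [0.0373 0.0387 0.0393 0.04   0.0415]
 painting z 0.03284392144422916
 profile [-0. -1.  0. -1. -0.  1.  2.  6. 11. 18. 22. 22. 26. 31. 41. 54. 66. 68.
 64. 55. 43. 28.]
0.032 [371.345  272.6927]
0.036 [371.498  270.9041]
0.04 [371.652  269.1043]
0.044 [371.807  267.2931]
```

The pad dropped 5.3 mm for 9.8 mm of screw travel. That puts touch at about 0.5 rad and pad force now at about 13–14 N, and the torque agrees (+0.15 N m). I'll back off about 0.12 rad.

apply_moves(commands=[0,0,0,0,0,0.06,0.5])

```text
t: 13.25
tool_pos: [0.6238, 0.1279, 0.1211]
orientation: [1.92, 2.486, -0.001]
force: [0.6, -0.0, -0.7]
opening: 0.0156
```

```bash
python3 st.py
```

```text
13.25 [0.6238 0.1279 0.1211] F [ 0.5779 -0.01   -0.6883] M [-0.1941 -0.0729 -0.1467] yaw_y 14.64558357515375 open 0.015565742442688268 q6 -0.13290639459102252
```

apply_moves(commands=[0,0,0,0,0,0.06,0.5])

```text
t: 13.38
tool_pos: [0.6237, 0.1278, 0.121]
orientation: [1.839, 2.546, -0.001]
force: [1.2, -1.3, -1.4]
opening: 0.016
```

```bash
python3 st.py
```

```text
13.375 [0.6237 0.1278 0.121 ] F [ 1.2018 -1.3121 -1.4386] M [-0.2138 -0.0982 -0.1498] yaw_y 18.303631166710957 open 0.01596503830419489 q6 -0.19686939711172807
```

Turned angle is now 0.86 rad. Forward and backward torques average to about 10 N, so I'll release and rise.

apply_moves(commands=[0,0,0,0,0,0,0.5,0,0,0,0,0,0,3.3,0,0,0,0,0,0,3.3,0,0,0,0,0,0,3.3])

```text
t: 13.88
tool_pos: [0.6237, 0.1283, 0.1215]
orientation: [1.839, 2.547, -0.0]
force: [0.7, 0.5, -0.1]
opening: 0.0328
```

```bash
python3 st.py
```

```text
13.875 [0.6237 0.1283 0.1215] F [ 0.6951  0.467  -0.1086] M [-0.0149  0.0489 -0.0274] yaw_y 18.342322252504516 open 0.03277927126402555 q6 -0.19725538732602843
```

apply_moves(commands=[0,0,1.5,0,0,0,3.3,0,0,2,0,0,0,3.3,0,0,3,0,0,0,3.3,0,0,3,0,0,0.17,3.3,0.8,-0.3,2,0,0,0.17,3.3,0.8,-0.3,0,0,0,0.17,3.3,0.8,-0.3,0,0,0,0.17,3.3,0,0,0,0,0,0.14,3.3])

```text
t: 14.88
tool_pos: [0.6505, 0.1196, 0.2556]
orientation: [0.63, 3.065, 0.01]
force: [-0.1, -0.7, -0.5]
opening: 0.0328
```

```bash
python3 look.py w4; python3 - <<'E'
from h import *
m=camera_model("scene")
im,d=read_camera("scene");np.save("pics/scene3.npy",d);cv2.imwrite("pics/scene3.png",im)
for f in ["scene1","scene2","scene3"]:
    im=cv2.imread(f"pics/{f}.png").astype(int);X=cloud(np.load(f"pics/{f}.npy"),m)
    sub=np.zeros((480,640),bool);sub[258:282,358:388]=1
    red=sub&(im[...,2]>70)&(im[...,2]>1.9*im[...,1])&(im[...,2]>1.9*im[...,0])&(np.hypot(X[...,0]-.6245,X[...,1]-.1275)<.03)
    print(f,red.sum(),np.nonzero(red)[0].mean(),np.median(X[red][:,2]))
for c in ("scene",):
    for r in spot_point("carrier",c)[:2]+spot_point("carrier_grip",c)[:2]: print(w(c,r["point"]).round(4))
a=cv2.imread("pics/w4.png");cv2.imwrite("pics/c4.png",np.hstack([cv2.resize(a,(400,300)),cv2.resize(cv2.imread("pics/scene3.png")[200:350,280:480],(400,300),interpolation=3)]))
E
```

```text
turn [-0.0038  0.0138  0.0127]
{'t': 14.875, 'tool_pos': array([0.6505, 0.1196, 0.2556]), 'force': array([-0.1094, -0.6753, -0.5328]), 'wrist_torque': array([ 0.042 , -0.0363,  0.0174]), 'opening': 0.032802754426581246, 'q': array([ 0.103 ,  0.2706,  1.2627,  0.0023,  1.5942, -1.0624])}
bridge 23017 ((623.6404418945312, 128.0129852294922), (172.2550506591797, 100.22808074951172), 67.57073974609375)
rim 3508 [0.6229 0.1283] 0.043850296465816355
knob 1608 ((623.5577392578125, 127.9922866821289), (16.373926162719727, 44.297874450683594), 18.543777465820312)
0.61 [0.6234 0.1258 0.1339]
scene1 95 270.8421052631579 0.04457847167482273
scene2 118 272.7118644067797 0.03931031226596585
scene3 90 272.8666666666667 0.039522867245361595
[0.6255 0.1272 0.0041]
[ 0.3882 -0.079  -0.0047]
[ 0.2574 -0.1196  0.0393]
[0.5026 0.1794 0.0495]
```

View pics/c4.png

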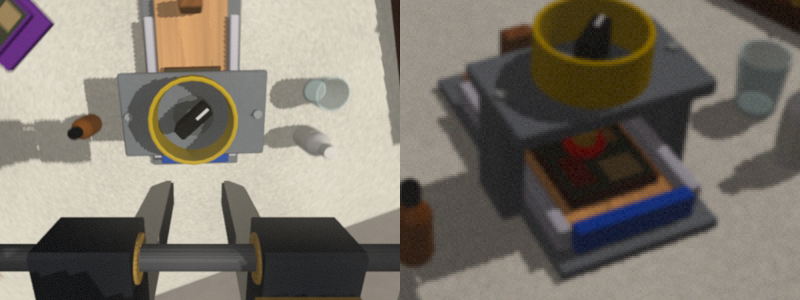

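```bash
python3 - <<'E'
from h import *
m=camera_model("scene");ex=np.array([.924,-.3827]);
for f in ["scene0","scene3"]:
    X=cloud(np.load(f"pics/{f}.npy"),m);im=cv2.imread(f"pics/{f}.png").astype(int)
    c=[.466,.193] if f=="scene0" else [.5025,.178]
    t=(np.hypot(X[...,0]-c[0],X[...,1]-c[1])<.04)&(abs(X[...,2]-.064)<.005)
    r=cv2.minAreaRect((X[t][:,:2]*1000).astype(np.float32));print(f,t.sum(),r,(np.array(r[0])/1000-[.626,.127])@ex)
    sub=np.zeros((480,640),bool);sub[255:282,355:390]=1
    red=sub&(im[...,2]>70)&(im[...,2]>1.9*im[...,1])&(im[...,2]>1.9*im[...,0])&(np.hypot(X[...,0]-.6245,X[...,1]-.1275)<.03)
    print(red.sum(),np.median(X[red][:,2]))
E
```

```text
scene0 110 ((465.9167785644531, 193.69955444335938), (29.996118545532227, 18.829200744628906), 69.10344696044922) -0.17344281609191897
47 0.04444271969162346
scene3 111 ((504.0078430175781, 177.39263916015625), (29.624706268310547, 20.423948287963867), 72.9334716796875) -0.13200601605834955
90 0.039522867245361595
```

The block sits at x = -132.0 mm in the press frame, which is exactly home. The pad dropped about 5 mm while the knob turned 0.853 rad, so the pad force is about 10 N. Handing in.

```bash
python3 -c "
from plant import *
print(close_job())"
```

```text
the job is handed in; nothing more can be done
None
```

I pushed the wooden carrier home and turned the knob clockwise until the pad held the painting with an estimated 10 N. I then let go, rose clear and handed the job in at about 15 s. The purple look-alike stayed untouched.

- **Carrier:** it met the stop with about 34 N of push. After I let go, depth put the grip block at x = -132.0 mm, the home value, and the board still touched the blue stop in the picture.
- **Pad force:** I turned the knob to about 0.98 rad, where I estimated 13–16 N, then backed off to 0.853 rad. The pad had dropped 5.0–5.3 mm against 8.5 mm of screw travel, which gives about 10 N. I estimate this is good to about ±3 N.
- **Where the checks disagreed:** torque alone was noisy. It gave about 12 N from the forward turning and about 7 N from turning back. Readings taken at rest were no use because friction relaxed.
- **Bystanders and collar:** I saw no contact with the collar, and the bottles and jar were upright and looked unmoved in the last pictures. I did not measure their positions at the end.

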